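# Release a batch of heel blocks from the feeder

## Robot

A 7-joint arm with a two-finger parallel gripper is mounted at the origin on the work surface. World frame = base frame: x ahead of the robot, y to its left, z up, the work surface at z = 0. Lengths are in m, angles in rad, forces in N, time in s.
With the tool pointing down it reaches from about 0.4 to 0.85 m from the base axis. Payload 4.5 kg.
Tool frame: the origin (TCP) lies between the finger pads, 19 mm behind the fingertips; this is the grasp point; z points along the fingers, y is the direction in which the jaws open and shut (so a half turn about z gives the same grasp; the last joint's range is limited). The gripper opens to 85 mm and grips with 20 to 120 N. Pads are 22 mm wide; open, the fingers measure 114 mm over their backs; the gripper's body (76 mm by 85 mm) begins 54 mm behind the grasp point. The pads swing forward as they close: fully open they stand 13 mm farther back than shut.
Start: joints at [0.034, 0.689, -0.195, 1.565, 0.157, 0.902, -0.215], TCP at [0.625, 0, 0.25] pointing down, gripper open.
Joint ranges: [-3.01, 3.01], [-0.46, 2.08], [-1.47, 1.51], [0.13, 2.56], [-1, 4.14], [0.04, 2.09], [-2.66, 2.66]. Speed limits (rad/s): [2.57, 2.57, 3.14, 3.14, 3.14, 3.14, 3.14].

## Interface

Orientations are given as a rotation vector (axis times angle).
In Python, from station import move_to, servo_line, goto_joints, command_gripper, dwell, inverse_kinematics, snapshot, calibration, MotionError, hand_in, get_clock, get_joint_pos, get_qd, get_tau, get_ee_pos, get_orientation, get_contact_force, get_torque, get_finger_gap gives the robot as it stands. Calls block until the motion is done:
- move_to(position, orientation): joint-space move of the TCP to a pose.
- servo_line(position, max_speed=0.15, rotation=None): straight line of the TCP; rotation=None keeps the orientation; max_speed is the mean speed in m/s.
- goto_joints(angles): joint-space move.
- command_gripper(opening): finger opening in m; the grip force is fixed at half the most; returns when the fingers have stopped.
- dwell(seconds).
- inverse_kinematics(position, orientation): joint angles nearest the present ones, or None.
- snapshot(name): name is "scene" or "side" or "wrist"; returns the picture (420x560x3 uint8, blue, green, red); there is no depth.
- calibration(name): a dict with "fx", "fy", "cx", "cy" (pixels), "rvec" (rotation vector, rad) and "tvec" (3), from world to camera coordinates, as OpenCV has them; the wrist camera has in their place "T_tool_cam" (4x4, takes a point from camera to tool coordinates, whose origin is the TCP and whose axes are the flange's). Camera axes: x right, y down, z forward; pixel columns grow to the right and rows downward; lengths in m; the calibration is good to about 2 mm. A picture is of the moment at which its call begins: read the wrist's pose just before it. calibration takes no time and is no camera call.
A pose or a line that the arm cannot do raises MotionError and nothing moves.
- hand_in(): hands the job in, once; it reports no verdict.
Readings, each from a call of its own:
- get_clock(): time.
- get_joint_pos(): joint angles.
- get_qd(): joint speeds.
- get_tau(): joint torques, N m.
- get_ee_pos(): TCP position.
- get_orientation(): TCP orientation.
- get_contact_force(): force on the tool from outside, world axes, zero at the start.
- get_torque(): the same for the moment, N m.
- get_finger_gap(): finger opening in m.
Only numpy, scipy, OpenCV 4.12 (cv2) and the standard library are available. Lean on these libraries where they do the work, as an engineer would, in place of code of your own. Each camera call takes 0.05 s, during which the arm holds its last target.

## Task

Tip the feeder's loading tray by its bar so that all four heel blocks slide into the trough behind the closed gate. Then pull the latch lug on the tongue sideways, away from the tray, against its spring, lift the tongue off its ball and hold it well raised, so that all four blocks run down into the bin; finish while still gripping the lug and holding the tongue up. Leave the bin and everything else on the bench where they stand.

Things in the scene. Friction and masses are not known exactly. Their poses are not given: they have to be found in the camera images.
- feeder: Fixed heel-block feeder (mm). Origin: on the bench under the trough's middle; x points away from the robot, y left, z up (yaw within 0.3 rad). Open trough, slippery aluminium (friction 0.2), 90 wide inside, walls 45 high, slopes 30 deg down to -y from (y 80, z 173) to its lip (y -90, z 75). Tray at its upper end; gate across it at y -30; ball beside it at x 85, y -30.
- tray (a joint): Tip of the loading tray, rad: 0 level (start), 1.1 stop. Slippery aluminium, floor 90 x 112 mm, walls 35 high, open on the hinge side. Hinged along the feeder's x; its outer (+y) end lifts and it empties into the top of the trough. Stiff hinge (4 to 6 N at the bar): it stays where it is left. Blocks begin to slide at about 0.25 rad and are all out by about 0.8.
- tray_hinge (a point): Point on the tray's hinge axis, at (0, 85, 182) mm in the feeder's frame. The axis runs along the feeder's x.
- tray_bar (a point): Middle of the tray's handle: round steel bar 10 dia, 70 long (mm), parallel to the feeder's x, on two stays; 38 clear between it and the tray's end wall, open above and below. With the tray level, 155 outward (+y) and 20 above the hinge point. Gripped from above, fingers closing along y, it turns between the fingers, so the hand can stay upright. Axes: the tray's.
- tongue (a joint): Lift of the tongue, rad: 0 down on the ball (start), 0.95 stop. Dark steel bar 22 wide x 16 high (mm) across the trough along the feeder's x, hinged on the robot's side; its far end lifts, where a coupler sits over the ball. A gate plate 70 wide x 60 deep hangs from it; blocks run freely under it above 0.45. Falls back if let go. About 3 N at the lug to lift it.
- tongue_hinge (a point): Point on the tongue's hinge axis, at (-100, -30, 175) mm in the feeder's frame; the axis is parallel to the feeder's y. The lug stands 185 mm from it along the tongue.
- latch (a joint): Pull of the coupler's spring latch, m: 0 engaged under the ball, locking the tongue down (start), 0.018 stop. Slides on the tongue to the feeder's -y (away from the tray). The spring pushes back 5 N at 0, 10 N at 12 mm, 12 N at the stop. The tongue is free of the ball beyond about 8 mm; once it has left the ball the latch may spring back.
- lug: Finger lug of the latch: upright steel plate 26 (along the tongue) x 10 (sliding direction) x 40 high (mm), on top of the coupler, whose flat top is 56 x 44. Origin: centre of its foot; z up the plate, the pull is along its -y. One piece with the latch: pull and lift are both made with it, in one grasp. As the tongue rises the lug leans back towards the robot by the same angle.
- lug_grip (a point): Grip point of the lug, 24 mm above its foot on its mid line. With the TCP here the fingertips just clear the coupler. Axes as the lug's.
- bin: Grey plastic collecting bin, loose, 0.6 kg, 160 (x) x 150 (y) x 60 mm high, walls 5, open on top, standing below the trough's lower lip. Origin: centre of its underside.
- heel0: Wooden heel block with a black rubber top piece, one of four alike, 30 x 34 x 26 high, about 30 g, lying in the loading tray at the start. Origin: centre of its underside.
- heel1: Wooden heel block with a black rubber top piece, one of four alike, 30 x 34 x 26 high, about 30 g, lying in the loading tray at the start. Origin: centre of its underside.
- heel2: Wooden heel block with a black rubber top piece, one of four alike, 30 x 34 x 26 high, about 30 g, lying in the loading tray at the start. Origin: centre of its underside.
- heel3: Wooden heel block with a black rubber top piece, one of four alike, 30 x 34 x 26 high, about 30 g, lying in the loading tray at the start. Origin: centre of its underside.
- spool: Bystander: thread spool, 44 dia x 50 high, upright on the bench under the tray. Sizes in mm. Not to be disturbed.
- hammer: Bystander: hammer lying on the bench beside the feeder, on the ball's side, running roughly along the feeder's y. Sizes in mm. Not to be disturbed.
- screwdriver: Bystander: screwdriver 170 long lying on the bench beside the bin, on the robot's side. Sizes in mm. Not to be disturbed.
- jar: Bystander: glass jar with a cap, 72 dia x 85 high, beyond the tray. Sizes in mm. Not to be disturbed.
- tin: Bystander: round tin, 90 dia x 100 high, to the right. Sizes in mm. Not to be disturbed.
- shoe_last: Bystander: wooden shoe last, about 245 x 74 x 70, to the left. Sizes in mm. Not to be disturbed.
- tape: Bystander: roll of tape, 100 dia x 25 high, lying to the right. Sizes in mm. Not to be disturbed.
Mind the look-alikes: they are no part of the job. Leave any orange look-alike of the heel1 alone.

How it is judged:
By the outcome, as a careful person would: the job done as asked, in the order asked, and still so for the second after the job is handed in, while the arm keeps its last pose, push and grip.
It also fails if it takes over 43 s, if anything falls off the work surface, if the arm or the gripper's body presses on something with over 40 N, if the wrist force passes 120 N, or if a joint passes its speed limit or range.

## Working session

There is one attempt and no reset: what is moved stays moved. The work goes in short steps, each a Python script; the robot and the scene stay as the last script left them, time stands still between calls to the robot, and variables do not carry over. Pictures are saved under pics/ and viewed, and the job is handed in when it is done.

```bash
ls; mkdir -p pics; python3 - <<'E'
from station import *
import cv2
for n in ["scene","side","wrist"]:
    cv2.imwrite(f"pics/a_{n}.png",snapshot(n)); print(n,calibration(n))
print(get_clock(),get_orientation(),get_ee_pos())
E
```

```text
pics
scene {'fx': 447.6607041830472, 'fy': 447.6607041830472, 'cx': 275.4391992696913, 'cy': 209.18223839958114, 'rvec': array([ 2.17785422,  1.09853591, -0.41001438]), 'tvec': array([-0.34323   , -0.22223999,  1.67963612])}
side {'fx': 413.30406210634646, 'fy': 413.30406210634646, 'cx': 283.326587365321, 'cy': 213.95284429919295, 'rvec': array([ 2.24388975, -0.9244801 ,  0.35468896]), 'tvec': array([-0.41492199,  0.38756322,  0.93198356])}
wrist {'fx': 326.5793935385936, 'fy': 326.5793935385936, 'cx': 282.258068185895, 'cy': 204.62948315428372, 'T_tool_cam': array([[ 1.78410603e-04, -9.56795323e-01, -2.90762235e-01,
         7.39898072e-02],
       [ 9.99999976e-01,  1.33814681e-04,  1.73259561e-04,
         4.77002017e-04],
       [-1.26865682e-04, -2.90762259e-01,  9.56795324e-01,
        -1.24982065e-01],
       [ 0.00000000e+00,  0.00000000e+00,  0.00000000e+00,
         1.00000000e+00]])}
0.15 [-2.22071759e+00 -2.22085716e+00  1.64815616e-03] [ 6.24537580e-01 -2.15928016e-05  2.49375495e-01]
```

View pics/a_scene.png

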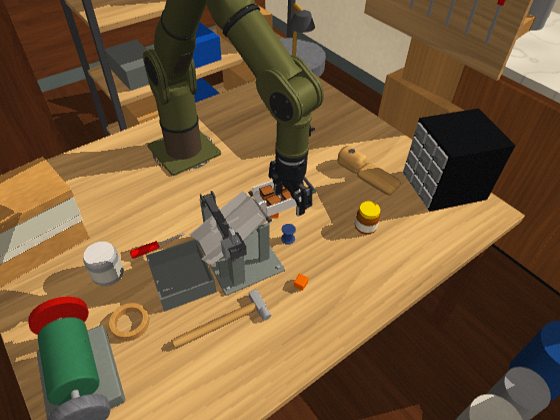

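View pics/a_side.png

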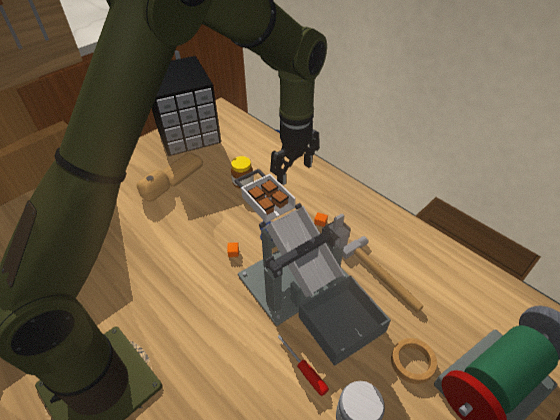

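View pics/a_wrist.png

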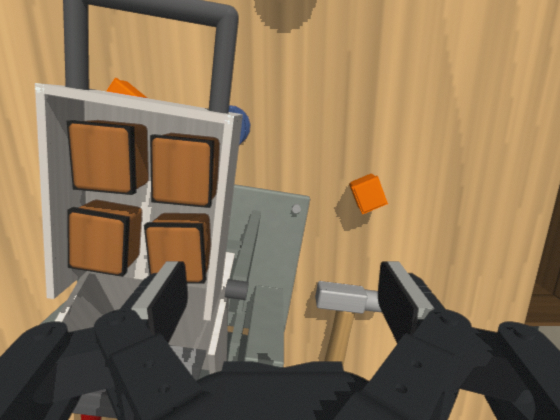

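```bash
python3 - <<'E'
import cv2
a=cv2.imread("pics/a_scene.png")[165:315,130:330]; cv2.imwrite("pics/c_scene.png",cv2.resize(a,None,fx=4,fy=4,interpolation=cv2.INTER_CUBIC))
a=cv2.imread("pics/a_side.png")[150:350,220:400]; cv2.imwrite("pics/c_side.png",cv2.resize(a,None,fx=3,fy=3,interpolation=cv2.INTER_CUBIC))
E
```

```text
(no output)
```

View pics/c_scene.png

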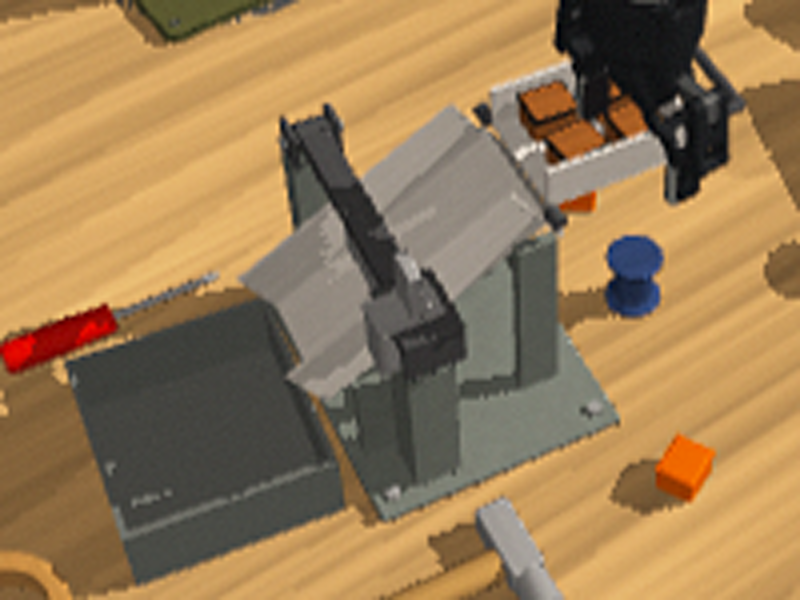

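View pics/c_side.png

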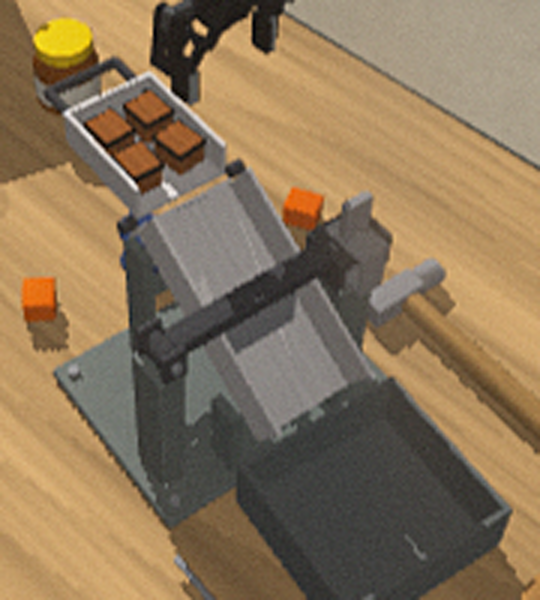

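```bash
python3 - <<'E'
import cv2
a=cv2.imread("pics/a_wrist.png")[0:150,20:260]; cv2.imwrite("pics/c_wrist.png",cv2.resize(a,None,fx=3.3,fy=3.3,interpolation=cv2.INTER_CUBIC))
a=cv2.imread("pics/a_side.png")[205:285,255:355]; cv2.imwrite("pics/c_side2.png",cv2.resize(a,None,fx=7,fy=7,interpolation=cv2.INTER_CUBIC))
a=cv2.imread("pics/a_scene.png")[185:290,190:280]; cv2.imwrite("pics/c_scene2.png",cv2.resize(a,None,fx=5.5,fy=5.5,interpolation=cv2.INTER_CUBIC))
E
```

```text
(no output)
```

View pics/c_wrist.png

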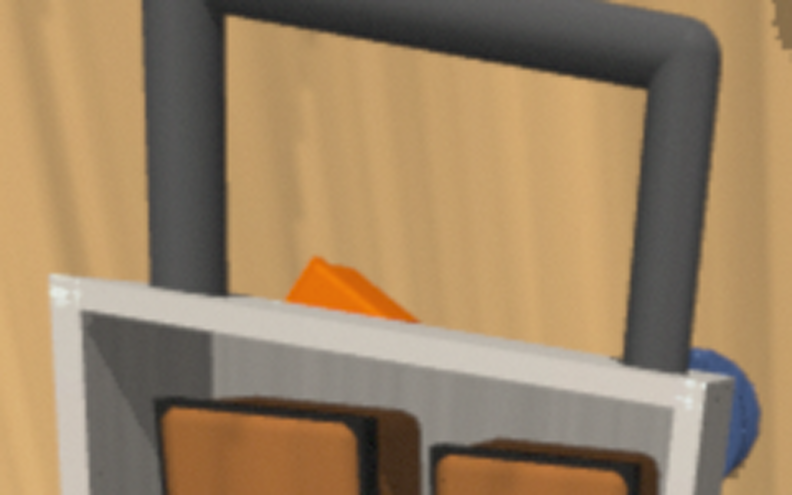

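View pics/c_side2.png

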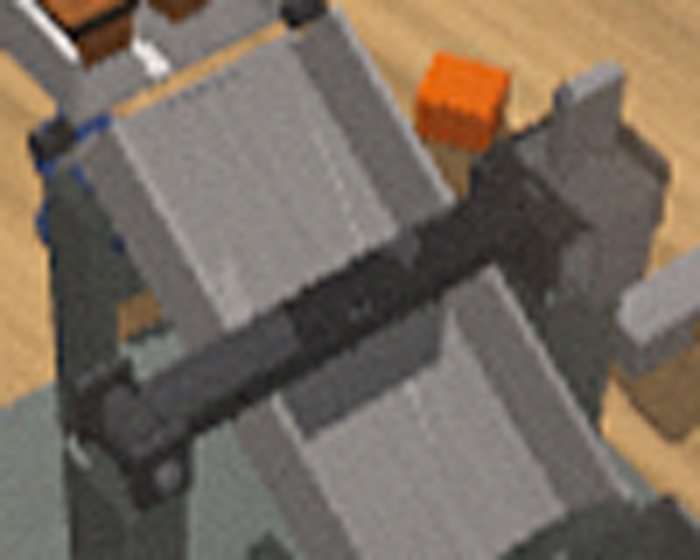

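View pics/c_scene2.png

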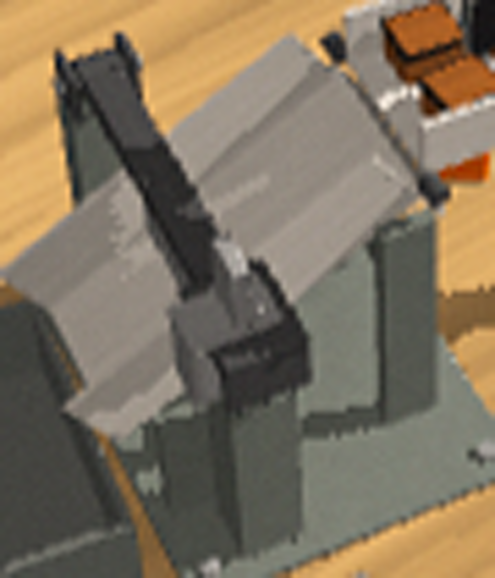

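```bash
cat > h.py <<'E'
import numpy as np, cv2
from scipy.spatial.transform import Rotation as R
from scipy.optimize import least_squares
from station import *
def ext(name,pos=None,rv=None):
    c=calibration(name)
    K=np.array([[c['fx'],0,c['cx']],[0,c['fy'],c['cy']],[0,0,1]])
    if name!='wrist':
        return K,R.from_rotvec(c['rvec']).as_matrix(),np.array(c['tvec'])
    T=np.eye(4);T[:3,:3]=R.from_rotvec(rv).as_matrix();T[:3,3]=pos
    M=np.linalg.inv(T@c['T_tool_cam']); return K,M[:3,:3],M[:3,3]
def proj(E,P):
    K,r,t=E; q=K@(r@np.asarray(P).T+t[:,None]); return (q[:2]/q[2]).T
def fw(p,P):  # feeder mm->world
    x,y,yaw=p[:3]; P=np.atleast_2d(P)/1000.; c,s=np.cos(yaw),np.sin(yaw)
    return np.c_[x+c*P[:,0]-s*P[:,1], y+s*P[:,0]+c*P[:,1], P[:,2]]
E
python3 - <<'E'
from h import *
Ew=ext('wrist',[0.62454,0,0.249375],[-2.2207,-2.22086,0.00165]);Es=ext('scene');Ed=ext('side')
# (E, pixel, fn(params)->feeder pt)
D=[(Ew,(35.2,83.3),lambda p:(-p[3],197,p[6])),(Ew,(242.1,114.5),lambda p:(p[3],197,p[6])),(Ew,(225.5,17.3),lambda p:(35,240,202)),
(Ew,(77.6,-9),lambda p:(-35,240,202)),
(Ed,(298.3,206.7),lambda p:(p[4],85,182)),(Ed,(262.4,224.6),lambda p:(-p[4],85,182)),
(Es,(250.9,193.2),lambda p:(-p[4],85,182)),(Es,(268.5,219.5),lambda p:(p[4],85,182)),
(Ed,(339.6,216.7),lambda p:(85,-30,p[5])),(Es,(232,229),lambda p:(85,-30,p[5]))]
def f(p):
    return np.concatenate([proj(E,fw(p,np.array(g(p))))[0]-u for E,u,g in D])
r=least_squares(f,[0.55,-0.15,-.13,48,55,240,217],loss='soft_l1'); print(r.x); print(f(r.x).reshape(-1,2).round(1))
np.save('p.npy',r.x)
for n,E in (('side',Ed),('scene',Es),('wrist',Ew)):
    a=cv2.imread(f'pics/a_{n}.png'); s=3; 
    x0,y0={'side':(200,150),'scene':(130,150),'wrist':(0,0)}[n]
    if n!='wrist': a=cv2.resize(a[y0:y0+200,x0:x0+220],None,fx=s,fy=s,interpolation=cv2.INTER_CUBIC)
    else: s=1
    P=r.x
    def line(pts,c):
        q=((proj(E,fw(P,np.array(pts,float)))-[x0,y0])*s).astype(int); cv2.polylines(a,[q],False,c,1)
    line([(-45,80,173),(45,80,173),(45,-90,75),(-45,-90,75),(-45,80,173)],(0,0,255))
    line([(-35,240,202),(35,240,202)],(0,255,0)); line([(-45,85,182),(45,85,182),(45,197,182),(-45,197,182),(-45,85,182)],(255,0,0))
    line([(-100,-30,175),(85,-30,175),(85,-30,P[5])],(255,255,0)); line([(85,-30,P[5]-40),(72,-30,P[5]-40),(72,-30,P[5]),(98,-30,P[5]),(98,-30,P[5]-40),(85,-30,P[5]-40)],(255,0,255))
    cv2.imwrite(f'pics/o_{n}.png',a)
E
```

```text
[ 5.27219238e-01 -1.18167349e-01 -1.55153089e-01  4.85781968e+01
  5.51908402e+01  2.29272725e+02  2.12090988e+02]
[[ 0.1 -0.3]
 [-0.1  1.8]
 [ 1.3  0.1]
 [-2.2 -0. ]
 [-0.4 -1.5]
 [-0.4 -0.4]
 [-0.1  0.1]
 [ 0.1 -0.2]
 [-1.7 -2.4]
 [ 1.2  1.5]]
```

View pics/o_side.png

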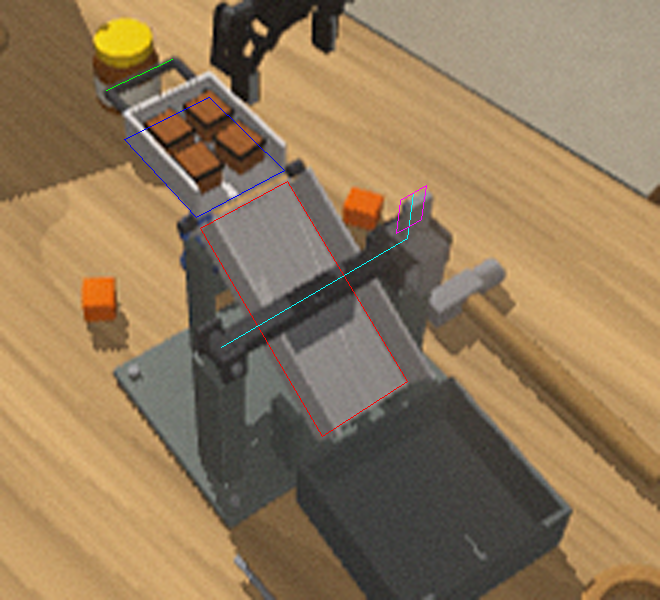

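View pics/o_scene.png

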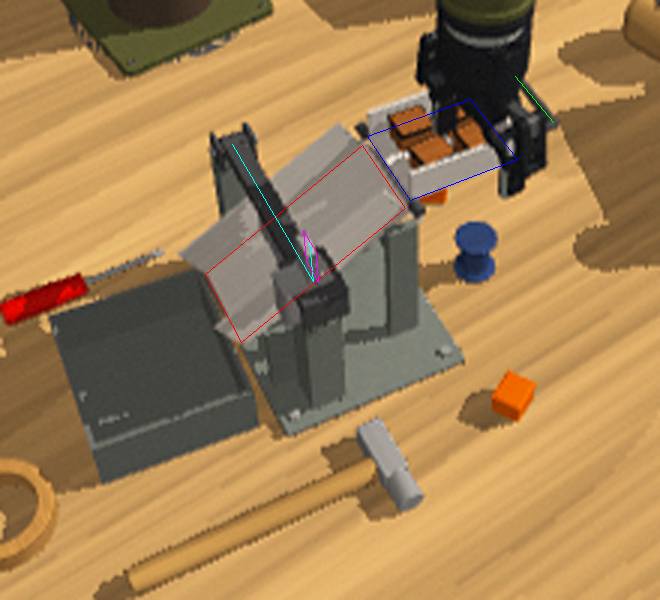

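View pics/o_wrist.png

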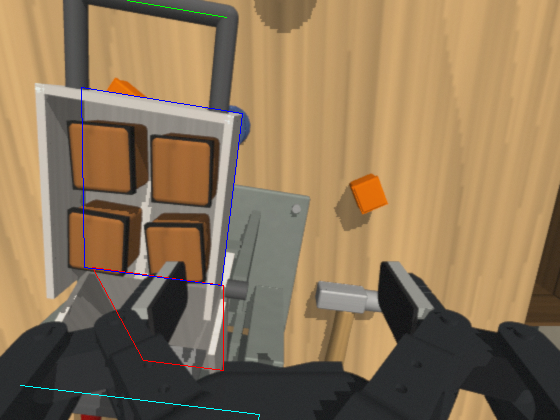

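```bash
cat >> h.py <<'E'
def tool(p,sgn,tilt=0):
    # tool z down, tool x along sgn*feeder x ; tilt: lean with tongue lift
    yaw=p[2]
    F=R.from_euler('z',yaw).as_matrix()
    X=np.array([sgn,0,0.]);Z=np.array([0,0,-1.]);Y=np.cross(Z,X)
    M=np.c_[X,Y,Z]
    return (R.from_matrix(F)*R.from_euler('y',-tilt)*R.from_matrix(M)).as_rotvec()
def barpt(p,th):
    r=np.hypot(155,20);a=np.arctan2(20,155)+th
    return fw(p,(0,85+r*np.cos(a),182+r*np.sin(a)))[0]
def lugpt(p,th,pull,foot,dx=185):
    h=foot+24-175
    return fw(p,(-100+dx*np.cos(th)-h*np.sin(th),-30-pull,175+dx*np.sin(th)+h*np.cos(th)))[0]
E
python3 - <<'E'
from h import *
p=np.load('p.npy')
for s in (1,-1):
  print('s',s)
  for th in (0,.5,.95):
    b=barpt(p,th); print('bar',th,b.round(3),np.round(inverse_kinematics(b,tool(p,s)),2) if inverse_kinematics(b,tool(p,s)) is not None else None)
  for th in (0,.3,.6,.8):
    for t in (th,th/2,0):
      b=lugpt(p,th,10,189); q=inverse_kinematics(b,tool(p,s,t)); print('lug',th,t,b.round(3),None if q is None else np.round(q,2))
E
```

```text
s 1
bar 0 [0.564 0.119 0.202] [-0.45  0.71  0.29  1.78 -0.29  0.7  -1.73]
bar 0.5 [0.56  0.091 0.274] [-0.43  0.6   0.32  1.73 -0.24  0.85 -1.73]
bar 0.95 [0.552 0.039 0.32 ] [-0.35  0.53  0.32  1.71 -0.2   0.94 -1.68]
lug 0 0 [ 0.605 -0.171  0.213] [ 0.06  0.75  0.26  1.61 -0.25  0.82 -1.3 ]
lug 0 0.0 [ 0.605 -0.171  0.213] [ 0.06  0.75  0.26  1.61 -0.25  0.82 -1.3 ]
lug 0 0 [ 0.605 -0.171  0.213] [ 0.06  0.75  0.26  1.61 -0.25  0.82 -1.3 ]
lug 0.3 0.3 [ 0.586 -0.168  0.266] [ 0.1   0.55  0.18  1.9  -0.3   0.42 -1.23]
lug 0.3 0.15 [ 0.586 -0.168  0.266] [ 0.06  0.6   0.25  1.76 -0.25  0.66 -1.29]
lug 0.3 0 [ 0.586 -0.168  0.266] [ 0.04  0.66  0.28  1.61 -0.22  0.9  -1.32]
lug 0.6 0.6 [ 0.552 -0.163  0.311] [ 0.37  0.4  -0.2   2.19  2.39  0.07  2.39]
lug 0.6 0.3 [ 0.552 -0.163  0.311] [ 0.07  0.45  0.21  1.93 -0.26  0.49 -1.26]
lug 0.6 0 [ 0.552 -0.163  0.311] [ 0.03  0.57  0.3   1.66 -0.19  0.95 -1.33]
lug 0.8 0.8 [ 0.523 -0.158  0.334] [ 0.69  0.4  -0.62  2.4   2.69  0.44  2.12]
lug 0.8 0.4 [ 0.523 -0.158  0.334] [ 0.1   0.35  0.17  2.06 -0.28  0.35 -1.23]
lug 0.8 0 [ 0.523 -0.158 
[... 504 characters left out ...]
.3 0.3 [ 0.586 -0.168  0.266] [ 0.55  0.59 -0.54  1.88  0.62  0.52  1.04]
lug 0.3 0.15 [ 0.586 -0.168  0.266] [ 0.56  0.64 -0.6   1.73  0.52  0.77  1.14]
lug 0.3 0 [ 0.586 -0.168  0.266] [ 0.55  0.71 -0.62  1.58  0.47  1.01  1.2 ]
lug 0.6 0.6 [ 0.552 -0.163  0.311] [ 1.    0.65 -1.25  2.17  1.59  0.68  0.11]
lug 0.6 0.3 [ 0.552 -0.163  0.311] [ 0.6   0.48 -0.59  1.91  0.52  0.57  1.12]
lug 0.6 0 [ 0.552 -0.163  0.311] [ 0.58  0.61 -0.65  1.63  0.41  1.04  1.23]
lug 0.8 0.8 [ 0.523 -0.158  0.334] [ 1.05  0.58 -1.24  2.38  2.12  0.68 -0.43]
lug 0.8 0.4 [ 0.523 -0.158  0.334] [ 0.63  0.38 -0.56  2.04  0.53  0.42  1.11]
lug 0.8 0 [ 0.523 -0.158  0.334] [ 0.61  0.54 -0.66  1.68  0.37  1.05  1.25]
```

```bash
python3 - <<'E'
from h import *
p=np.load('p.npy')
b=barpt(p,0)
move_to(b+[0,0,0.07],tool(p,-1))
command_gripper(0.034)
pos,rv=get_ee_pos(),get_orientation()
cv2.imwrite('pics/b_wrist.png',snapshot('wrist')); cv2.imwrite('pics/b_scene.png',snapshot('scene'))
np.save('b.npy',np.r_[pos,rv]); print(pos,rv,get_clock(),get_finger_gap(),b, get_contact_force())
E=ext('wrist',pos,rv)
print(proj(E,fw(p,np.array([(-35,240,202),(0,240,202),(35,240,202)]))), proj(E,[pos]))
E
```

```text
[0.56434807 0.11887821 0.27198084] [-2.43887600e-01 -3.13209910e+00  5.20574792e-05] 1.6917 0.03369723020661016 [0.56430676 0.11894974 0.202     ] [ 0.16273721  0.68302017 -0.32724008]
[[282.40144099 171.90739313]
 [282.39931219 226.10905844]
 [282.39738202 275.25319354]] [[282.28445471 283.55351445]]
```

View pics/b_wrist.png

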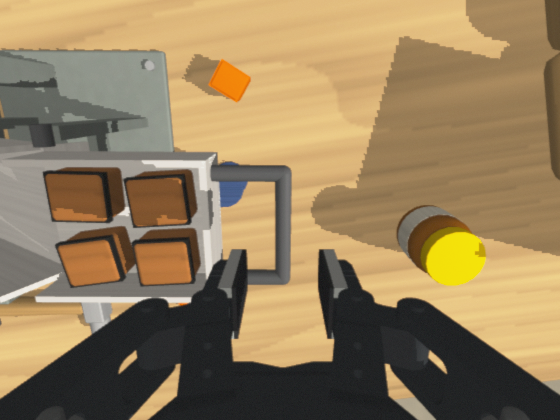

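```bash
python3 - <<'E'
import cv2
a=cv2.imread("pics/b_scene.png")[150:315,190:390]; cv2.imwrite("pics/c_scene3.png",cv2.resize(a,None,fx=3.5,fy=3.5,interpolation=cv2.INTER_CUBIC))
E
```

```text
(no output)
```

View pics/c_scene3.png

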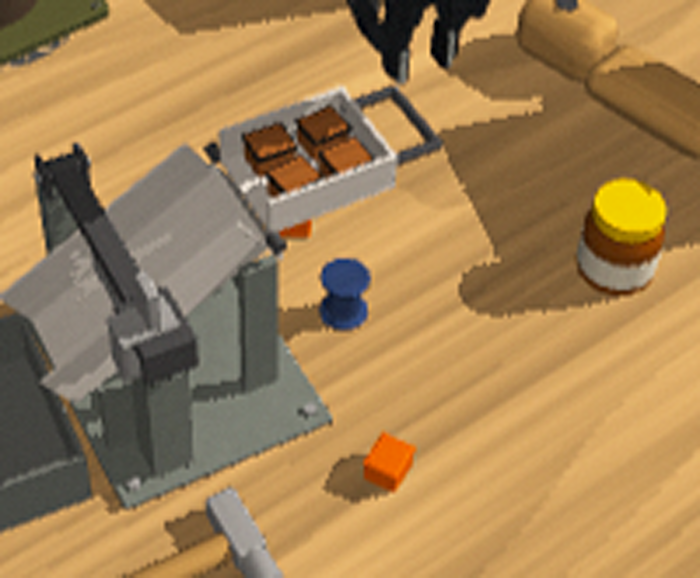

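```bash
python3 - <<'E'
from h import *
p=np.load('p.npy'); o=tool(p,-1)
servo_line(barpt(p,0),0.08); print(get_contact_force(),get_ee_pos())
command_gripper(0.0); g=get_finger_gap(); print(g,get_contact_force(),get_clock())
if 0.006<g<0.014:
    for i,th in enumerate(np.linspace(0,0.96,9)[1:]):
        servo_line(barpt(p,th),0.06)
        print(round(th,2),np.round(get_contact_force(),1),round(get_finger_gap(),4))
    cv2.imwrite('pics/t_scene.png',snapshot('scene'));cv2.imwrite('pics/t_side.png',snapshot('side'))
    print(get_clock(),get_ee_pos())
E
python3 - <<'E'
import cv2,numpy as np
a=cv2.imread("pics/t_scene.png")[165:315,150:300];b=cv2.imread("pics/t_side.png")[150:300,230:380]
cv2.imwrite("pics/t_c.png",cv2.resize(np.hstack([a,b]),None,fx=2.6,fy=2.6,interpolation=cv2.INTER_CUBIC))
E
```

```text
[-0.26149252  0.09701347 -0.88377997] [0.56466575 0.11914778 0.20247704]
0.008115847721270787 [-1.63825435  0.94373763  4.43716113] 3.075
0.12 [0.6 1.8 1.8] 0.008
0.24 [1.6 1.6 2.8] 0.008
0.36 [1.6 4.4 4.3] 0.0075
0.48 [1.  5.6 4.3] 0.008
0.6 [0.5 5.8 5.1] 0.008
0.72 [1.6 6.7 6.6] 0.0077
0.84 [-0.4  7.5  9.9] 0.0079
0.96 [-1.9  8.2 13.4] 0.0078
6.8417 [0.55211687 0.04169804 0.32271375]
```

View pics/t_c.png

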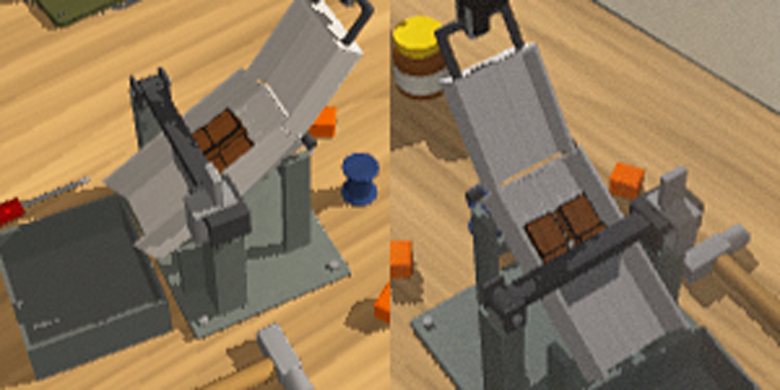

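```bash
python3 - <<'E'
from h import *
p=np.load('p.npy'); o=tool(p,-1)
command_gripper(0.026); e=np.array(get_ee_pos())
servo_line(e+[0,0,0.075],0.12)
L=lugpt(p,0,0,189)
move_to(L+[0,0,0.15],o)
servo_line(L+[0,0,0.085],0.12); command_gripper(0.036)
pos,rv=get_ee_pos(),get_orientation()
cv2.imwrite('pics/l_wrist.png',snapshot('wrist'));cv2.imwrite('pics/l_scene.png',snapshot('scene'));cv2.imwrite('pics/l_side.png',snapshot('side'))
np.save('l.npy',np.r_[pos,rv]); print(pos,rv,L,get_clock(),get_finger_gap(),get_contact_force())
E=ext('wrist',pos,rv)
print('lug top corners',proj(E,fw(p,np.array([(x,y,229) for x in (72,98) for y in (-25,-35)]))).round(1), 'foot', proj(E,fw(p,np.array([(x,y,189) for x in (72,98) for y in (-25,-35)]))).round(1))
E
python3 - <<'E'
import cv2,numpy as np
a=cv2.imread("pics/l_scene.png")[165:315,150:300];b=cv2.imread("pics/l_side.png")[150:300,230:380]
cv2.imwrite("pics/l_c.png",cv2.resize(np.hstack([a,b]),None,fx=2.6,fy=2.6,interpolation=cv2.INTER_CUBIC))
E
```

```text
[ 0.60693858 -0.16090216  0.29877234] [ 2.43506480e-01  3.13073483e+00 -1.80886825e-04] [ 0.60656227 -0.16094215  0.213     ] 9.8667 0.03617784596995501 [-0.04628263  0.19515957 -0.05028668]
lug top corners [[290.2 206.1]
 [274.1 206.1]
 [289.9 244.4]
 [274.4 244.4]] foot [[288.9 190.1]
 [275.4 190.1]
 [288.7 223.1]
 [275.6 223.1]]
```

View pics/l_wrist.png

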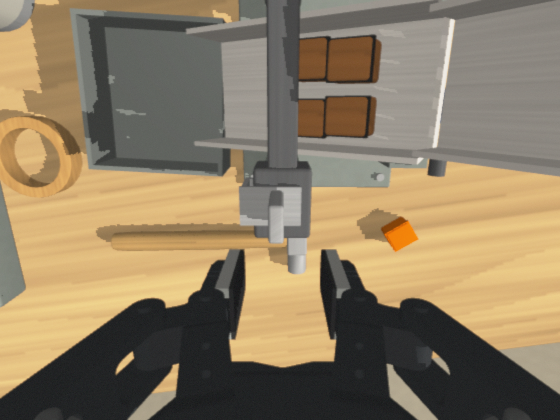

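View pics/l_c.png

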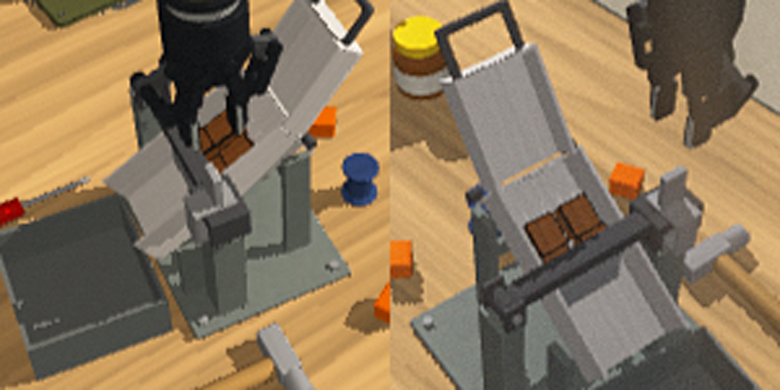

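```bash
python3 - <<'E'
import cv2
a=cv2.imread("pics/l_wrist.png")[140:290,210:350]; a=cv2.resize(a,None,fx=4,fy=4,interpolation=cv2.INTER_CUBIC)
cv2.imwrite("pics/l_w2.png",a)
b=cv2.imread("pics/l_side.png")[205:250,310:370]; cv2.imwrite("pics/l_s2.png",cv2.resize(b,None,fx=10,fy=10,interpolation=cv2.INTER_CUBIC))
E
```

```text
(no output)
```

View pics/l_w2.png

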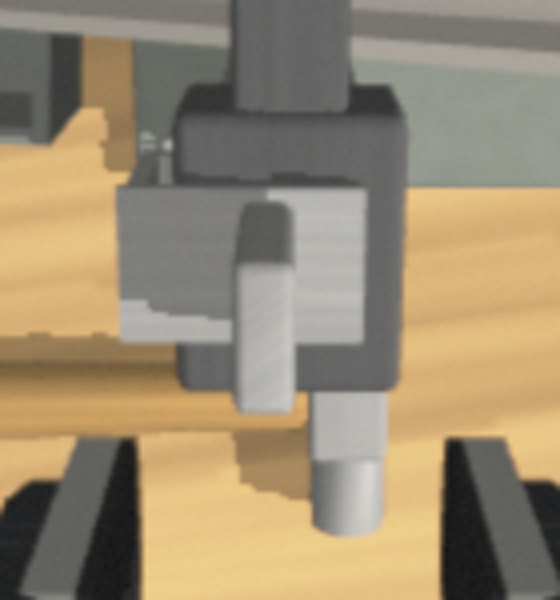

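View pics/l_s2.png

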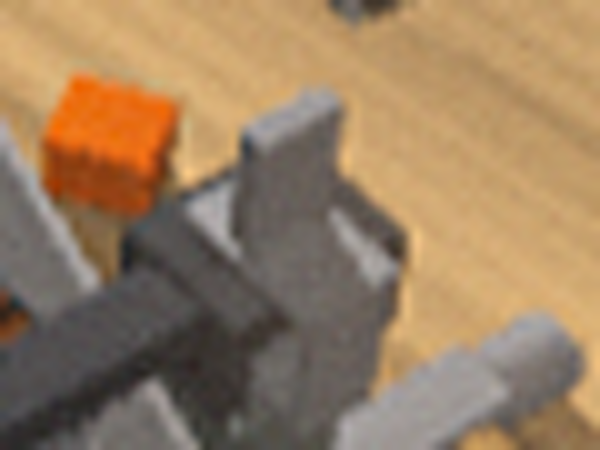

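```bash
python3 - <<'E'
from h import *
p=np.load('p.npy'); l=np.load('l.npy')
Ew=ext('wrist',l[:3],l[3:]);Es=ext('scene');Ed=ext('side')
def tri(D):
    g=lambda X:np.concatenate([(proj(E,[X])[0]-u) for E,u in D])
    r=least_squares(g,[.6,-.16,.22]); return r.x,g(r.x).round(1)
def tof(X):
    c,s=np.cos(p[2]),np.sin(p[2]); d=X[:2]-p[:2]; return np.array([c*d[0]+s*d[1],-s*d[0]+c*d[1],X[2]])*1000
for D in ([(Ew,(276.7,224.4)),(Ed,(339.3,216.8))],[(Ew,(276.7,224.4)),(Ed,(339.3,216.8)),(Es,(232,229.5))],[(Ew,(276.7,224.4)),(Es,(232,229.5))]):
    X,r=tri(D); print(X.round(4),tof(X).round(1),r)
# model with x=85 fixed: fit y,z to wrist corners
U=np.array([(269.5,206.3),(284.2,206.3),(268.7,242.6),(283.7,242.6)])
f=lambda q:(proj(Ew,fw(p,np.array([(q[2]+x,q[0]+y,q[1]) for x in(-13,13) for y in(-5,5)])))-U).ravel()
r=least_squares(f,[-33,225,85]); print(r.x,f(r.x).round(1))
f2=lambda q:f([q[0],q[1],85]); r=least_squares(f2,[-33,225]); print(r.x,f2(r.x).round(1))
for z in (180,185,189): print(z,proj(Ew,fw(p,np.array([(57,-34,z),(85+28,-34,z)]))).round(1))
E
```

```text
[ 0.6076 -0.1647  0.2226] [ 86.6 -33.6 222.6] [-0.   0.  -0.2  0.1]
[ 0.6049 -0.1643  0.2296] [ 83.8 -33.6 229.6] [-0.2 -0.2 -0.8 -1.4 -0.3  1.1]
[ 0.604  -0.1639  0.2325] [ 82.9 -33.3 232.5] [ 0.1  0.  -0.4  0.1]
[-33.7781177  217.50427902  88.72322033] [-0.6  0.  -0.2  0.   0.6 -0.   0.2 -0. ]
[-33.59410353 227.23720598] [-1.  -1.   0.2 -1.   0.3  0.7  0.6  0.7]
180 [[276.9 167.8]
 [277.2 236.7]]
185 [[276.8 169.1]
 [277.1 239.2]]
189 [[276.7 170.1]
 [277.  241.2]]
```

```bash
python3 - <<'E'
from h import *
import sys
p=np.load('p.npy')
L=fw(p,(85.5,-33.7,210))[0]
e=np.array(get_ee_pos())
servo_line(L+[0,0,0.02],0.10); print(get_contact_force().round(1) if hasattr(get_contact_force(),'round') else get_contact_force())
servo_line(L,0.03); f=np.array(get_contact_force()); print(f.round(1),np.round(get_ee_pos(),4),L.round(4))
cv2.imwrite('pics/m_wrist.png',snapshot('wrist'));cv2.imwrite('pics/m_side.png',snapshot('side'))
if f[2]>6: sys.exit('touch')
command_gripper(0); print(get_finger_gap(),np.round(get_contact_force(),1),np.round(get_ee_pos(),4),get_clock())
cv2.imwrite('pics/n_wrist.png',snapshot('wrist'));cv2.imwrite('pics/n_side.png',snapshot('side'))
E
python3 - <<'E'
import cv2,numpy as np
f=lambda n,x,y:cv2.imread(f"pics/{n}.png")[y:y+130,x:x+190]
cv2.imwrite("pics/n_c.png",np.vstack([np.hstack([cv2.resize(f(n+'_wrist',190,190),None,fx=2,fy=2),cv2.resize(f(n+'_side',270,170),None,fx=2,fy=2)]) for n in 'mn']))
E
```

```text
[-0.2  0.7 -0.4]
[-0.6 -0.8  0.4] [ 0.6066 -0.1646  0.2101] [ 0.6065 -0.1647  0.21  ]
0.00922956610801164 [-0.6 -0.5  1.8] [ 0.6065 -0.1652  0.2103] 11.9583
```

View pics/n_c.png

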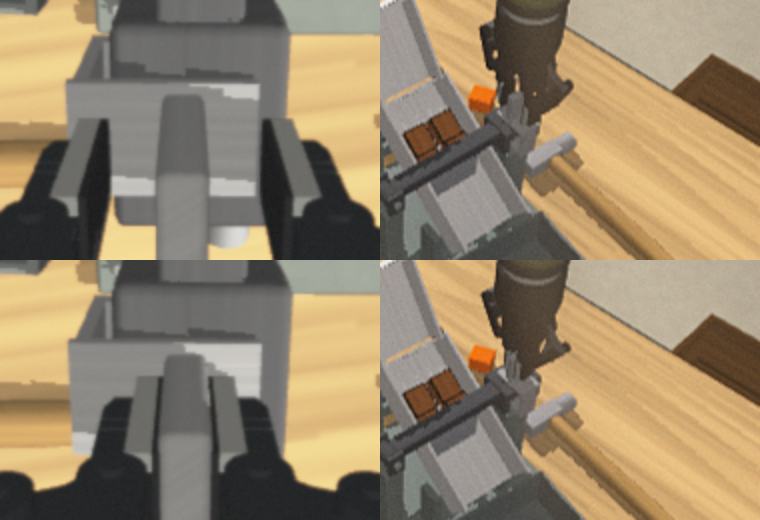

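```bash
python3 - <<'E'
from h import *
p=np.load('p.npy'); e0=np.array(get_ee_pos()); d=fw(p,(0,-1000,0))[0]-fw(p,(0,0,0))[0]
servo_line(e0+d*0.0125,0.03)
e=np.array(get_ee_pos()); print('pulled',(e-e0)@d,e-e0,np.round(get_contact_force(),1),get_finger_gap(),get_clock())
E
```

```text
pulled 0.007716367960231318 [-1.21882330e-03 -7.61954844e-03 -3.18387704e-05] [0.5 8.4 0.8] 0.009905912791656903 12.6417
```

```bash
python3 - <<'E'
from h import *
p=np.load('p.npy'); d=fw(p,(0,-1000,0))[0]-fw(p,(0,0,0))[0]
e0=np.array([0.6065,-0.1652,0.2103]); np.save('e0.npy',e0)
servo_line(e0+d*0.019,0.03)
e=np.array(get_ee_pos()); print('pulled',(e-e0)@d,np.round(get_contact_force(),1),get_finger_gap())
o=tool(p,-1)
def goal(th,pull): 
    c=lugpt(p,th,pull,0); return c
# grip point relative to hinge, from actual contact: x 185.5 along, h=210.3-175=35.3
def gp(th,pull): return lugpt(p,th,pull,210.3-24,dx=185.5)+ (e0-lugpt(p,0,0,210.3-24,dx=185.5))
for th in (0.05,0.1,0.15):
    servo_line(gp(th,19),0.05,rotation=tool(p,-1,th*0.5))
    e=np.array(get_ee_pos()); f=np.array(get_contact_force()); print(th,((e-gp(th,0))*1000).round(1),f.round(1),round(get_finger_gap(),4))
    if np.linalg.norm(f)>30: break
print(get_clock())
cv2.imwrite('pics/q_wrist.png',snapshot('wrist'));cv2.imwrite('pics/q_side.png',snapshot('side'))
E
python3 - <<'E'
import cv2,numpy as np
f=lambda n,x,y:cv2.imread(f"pics/{n}.png")[y:y+180,x:x+190]
cv2.imwrite("pics/q_c.png",np.hstack([cv2.resize(f('q_wrist',190,160),None,fx=2,fy=2),cv2.resize(f('q_side',250,150),None,fx=2,fy=2)]))
E
```

```text
pulled 0.01295932285309438 [ 1.4 10.  -0.4] 0.009382839810834227
0.05 [ -1.8 -12.9  -0.6] [ 2.2  9.4 -5.7] 0.0094
0.1 [ -1.8 -13.   -0.6] [ 3.2  9.6 -6.6] 0.0094
0.15 [ -1.8 -13.   -0.5] [ 3.1  9.1 -5.7] 0.0091
14.0333
```

View pics/q_c.png

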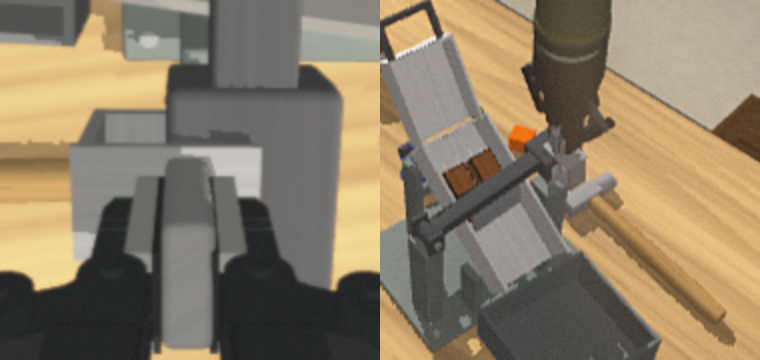

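```bash
python3 - <<'E'
from h import *
p=np.load('p.npy'); e0=np.load('e0.npy')
def gp(th,pull): return lugpt(p,th,pull,210.3-24,dx=185.5)+ (e0-lugpt(p,0,0,210.3-24,dx=185.5))
for th in (0.25,0.35,0.45,0.55,0.65,0.75):
    servo_line(gp(th,17),0.09,rotation=tool(p,-1,th*0.5))
    e=np.array(get_ee_pos()); f=np.array(get_contact_force()); print(th,((e-gp(th,0))*1000).round(1),f.round(1),round(get_finger_gap(),4))
    if np.linalg.norm(f)>30: break
dwell(1.5); print(get_clock(),get_finger_gap(),get_contact_force())
for n in ('scene','side','wrist'): cv2.imwrite(f'pics/r_{n}.png',snapshot(n))
E
python3 - <<'E'
import cv2,numpy as np
a=cv2.imread("pics/r_scene.png")[140:320,130:320];b=cv2.imread("pics/r_side.png")[180:360,230:420]
cv2.imwrite("pics/r_c.png",cv2.resize(np.hstack([a,b]),None,fx=2.1,fy=2.1,interpolation=cv2.INTER_CUBIC))
E
```

```text
0.25 [ -1.8 -11.5  -0.2] [ 1.8  8.2 -5.1] 0.0096
0.35 [ -1.7 -11.6  -0.1] [ 3.9  7.9 -6. ] 0.0095
0.45 [ -1.7 -11.7  -0.1] [ 3.1  8.8 -6.8] 0.0092
0.55 [ -1.7 -11.8  -0. ] [ 3.7  8.7 -5.6] 0.0092
0.65 [ -1.7 -11.9   0. ] [ 3.5  9.  -4.9] 0.0091
0.75 [ -1.7 -12.    0.1] [ 3.6  9.3 -4.7] 0.0093
17.7833 0.009018184624442578 [ 3.34841068  9.28478947 -3.83881346]
```

View pics/r_c.png

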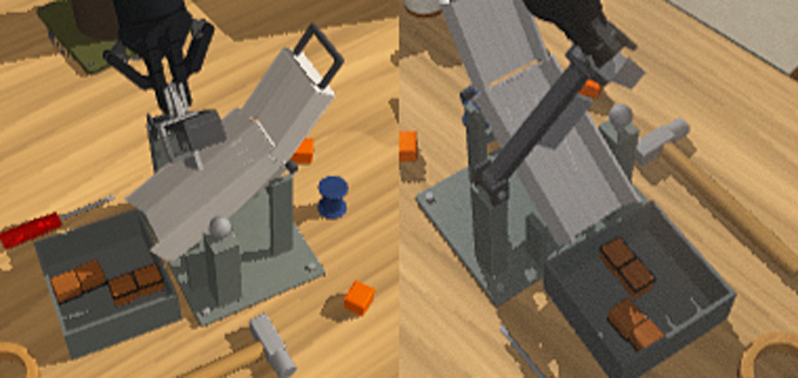

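View pics/r_side.png

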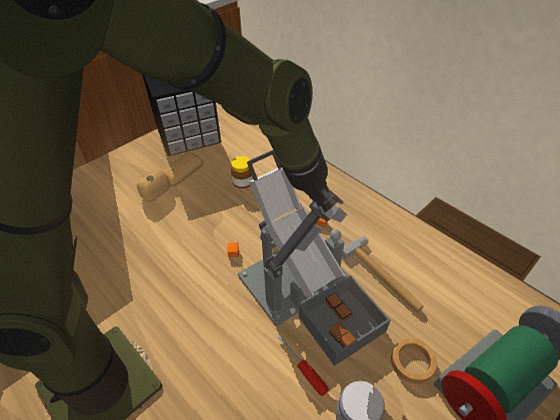

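View pics/r_scene.png

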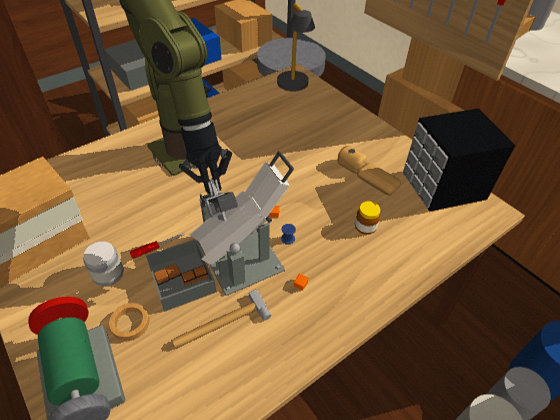

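```bash
python3 - <<'E'
from station import *
print(get_finger_gap(),get_ee_pos(),get_clock()); hand_in()
E
```

```text
0.008972541342599071 [ 0.53221006 -0.16578237  0.32704736] 17.9333
the job is handed in; nothing more can be done
```

I tipped the tray by its bar to about 0.96 rad. The pictures then showed all four blocks in the trough behind the closed gate. I let go of the bar and gripped the lug by its thin sides. I pulled it about 13 mm away from the tray, lifted the tongue off its ball to about 0.75 rad, and handed in at 17.9 s still holding it there.

The last pictures show all four blocks in the bin, with the trough and tray empty. The bin and the other objects look unmoved. The gripper still held the lug (9 mm gap for the 10 mm plate), and the measured forces stayed below about 16 N.

Three readings did not match what I expected:
- **Lug position:** it stood about 3.6 mm further from the tray than the tongue's centre line. Its height came out between 218 and 232 mm from different views. I set the grasp from the wrist and side pictures, and it went on without touching the coupler.
- **First pull:** a commanded 12.5 mm moved the lug only 7.7 mm because the arm gave way, so I commanded 19 mm to get 13 mm.
- **Grip on the bar:** the finger gap read 8 mm on the 10 mm bar, but the bar held throughout the tip.

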